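# Seat a gearbox valve body against the stops and close the jaw

## Task

On the blue checking fixture, push the aluminium valve body along the base plate until it sits square and flush against both steel stops, the far one and the left one as the robot sees it, and slide the red jaw up until it is snug against the valve body's free side. Do it all by pushing with the fingers: grip nothing, do not lift or carry the valve body off the plate, and leave the brass sleeve, the piston, the socket and the spanner where they are.

Things in the scene. Friction and masses are not known exactly. Their poses are not given: they have to be found in the camera images.
- fixture: Fixed blue steel base plate, 12 mm thick, on the bench; its place and yaw (up to 17 degrees) vary. Origin on the bench (z = 0); the plate spans x -150..130 and y -255..145 mm in its own frame, x pointing away from the robot, y to the left. Two bright steel stops stand on it, far and left, meeting in the far left corner (corner); the red jaw slides on its right part.
- corner (a point): Where the inner faces of the two stops meet, on the plate's top (z = 12 mm), at x = 110, y = 120 mm of the fixture frame, axes parallel to it. The far stop's face runs from here 180 mm along -y, the left stop's face 200 mm along -x. Stops are 20 mm thick and rise 25 mm above the plate.
- casting: Loose aluminium valve body, ribbed on top: 130 mm along its x, 100 along its y, 28 high, 0.4 to 0.72 kg, flat upright sides. Origin at the centre of its underside, on the plate (z = 12 mm). It starts up to 17 degrees askew to the fixture, 40-80 mm short of the far stop, 30-60 of the left. Home: centre at x = 45, y = 70 mm of the fixture frame, axes parallel. Up to 9 N to slide it.
- jaw (a joint): Travel in m of the red jaw along the fixture's y (to the left, towards the left stop): 0 fully back, start 0 to 0.02, at most 0.175. It stays where it is left; about 4 N to slide it. With the casting home and the jaw snug it reads 0.145.
- jaw_face (a point): Centre of the red jaw's face towards the casting. The jaw is a block 90 mm along the fixture's x, 90 along y, 30 high above the plate, captive in a slot along y at x = 45 mm; this point is on its +y face, 15 mm above the plate; the back face, to push on, is 90 mm behind in -y. Fully back it is at y = -125 mm in the fixture frame, snug at +20 mm.
- sleeve: Bystander: brass sleeve standing on the plate's near right part, diameter 32 mm, 30 mm high, origin at the centre of its underside.
- piston: Bystander: aluminium accumulator piston standing on the bench left of the fixture, diameter 44 mm, 46 mm high, origin at the centre of its underside.
- socket: Bystander: steel wrench socket standing on the bench left of the fixture, diameter 34 mm, 50 mm high, origin at the centre of its underside.
- spanner: Bystander: steel spanner lying flat on the bench right of the fixture, 160 mm long along its x, origin at the middle of its underside.
Not all that is in view belongs to the job. There is more than one size of the casting; the one meant has the size given above.

How it is judged (in metres and radians):
At the end, for the whole second after the job is handed in: The valve body lies flat on the plate within 3 mm of both stops and square to them within 0.03 rad, at rest; the jaw face is within 3 mm of its snug position (joint above 0.142); each bystander is within 15 mm of where it began (x of casting in the frame of fixture between 0.042 and 0.048 m and y of casting in the frame of fixture between 0.067 and 0.073 m and angle between the x axis of casting and the x axis of fixture, either way round below 0.03 rad and z of casting in the frame of fixture below 0.016 m and angle between casting's own z axis and vertical below 0.05 rad and y of jaw_face in the frame of fixture above 0.017 m and linear speed of casting below 0.01 m/s and distance of each of sleeve, piston, socket, spanner from where it was at the start of the episode below 0.015 m); the robot touches nothing.
It fails at once if the valve body is lifted or carried off the plate (z of casting in the frame of fixture above 0.02 m or angle between casting's own z axis and vertical above 0.15 rad).
It fails at once if the sleeve, piston, socket or spanner is moved by more than 15 mm (distance of any of sleeve, piston, socket, spanner from where it was at the start of the episode above 0.015 m).
It fails at once if a standing bystander is tipped over or lifted (angle between any of sleeve, piston, socket, spanner's own z axis and vertical above 0.3 rad or height (world z) of any of sleeve, piston, socket, spanner above 0.025 m).
It also fails if it takes over 58 s, if anything falls off the work surface, if the arm or the gripper's body presses on something with over 40 N, if the wrist force passes 120 N, or if a joint passes its speed limit or range.

## Robot

A 6-joint arm with a two-finger parallel gripper is mounted at the origin on the work surface. World frame = base frame: x ahead of the robot, y to its left, z up, the work surface at z = 0. Lengths are in mm, angles in rad, forces in N, time in s.
With the tool pointing down it reaches from about 350 to 975 mm from the base axis. Payload 7.1 kg.
Tool frame: the origin (TCP) lies midway between the tips of the shut fingers; the grasp point (between the pads) lies 19 mm behind it; z points along the fingers, y is the line along which they close (so a half turn about z gives the same grasp; the last joint's range is limited). The gripper opens to 88 mm and grips with 3 to 60 N. Pads are 20 mm wide; open, the fingers measure 115 mm over their backs; the gripper's body (75 mm by 178 mm) begins 61 mm behind the grasp point.
Start: joints at [1.216, 0.423, 1.63, -0, 1.089, -0.019], TCP at [205.921, 590.086, 222.675] pointing down, gripper open.
Joint ranges: [-3, 3], [-0.9, 2.11], [0.09, 2.58], [-1.31, 4.45], [0.11, 2.69], [-2.54, 2.54]. Speed limits (rad/s): [2.39, 2.39, 3.01, 3.14, 3.14, 3.14].

## Interface

Orientations are given as a rotation vector (axis times angle).
In Python, from workcell import ctrl gives the robot as it stands.
- The arm moves only by the shell command python3 -m pendant 'ROWS'. ROWS is a JSON object of lists of equal length, an entry for each row: "grip": the opening, from -1 (shut) to 1 (fully open); "linear": the shift along the tool's x, y, z in mm, a list of three; "angular": the turn, a rotation vector about the tool's x, y, z in rad, a list of three. In form: {"grip": [grip, ...], "linear": [[tx, ty, tz], ...], "angular": [[ax, ay, az], ...]}. A call has 1 to 12 rows; each row shifts and turns the commanded pose from where the row before left it, along the tool's axes as they then stand; what a row does not reach is not made up. A row lasts 1/12 s, in which the tool goes at most 41.7 mm and 7.16 degrees, less where a joint would pass 70% of its speed; a pose out of reach is approached as far as the arm can. A call with a gripper value outside its range is refused whole. The fingers move at their own pace and stop on an object; the grip force is fixed at half the most. Time passes only in rows, so rows that do not move let the fingers close. It gives the time, the measured TCP pose, the force, the opening and the grip force at its end, in the units of the state.
- ctrl.get_obs(): the state, without advancing time (a new reading comes with each control period).
- ctrl.get_image(name): name is "scene" or "top"; returns the picture (384x512x3 uint8, red, green, blue); there is no depth.
- ctrl.camera_params(name): a dict with "vfov" (degrees; the focal length in pixels is half the picture's height over the tangent of half this angle, whatever the lens; pixels are square), "cx", "cy" (the principal point, pixels), "k1" (the pictures are not rectified: a ray, as slopes to the right and down, at radius r is drawn at 1 + k1 r^2 times it, then the intrinsics apply), "R" (3x3) and "t" (3): a world point X has camera coordinates R X + t. Camera axes: x right, y down, z forward; pixel columns grow to the right and rows downward; lengths in mm; the calibration is good to about 2 mm. A picture is of the moment at which its call begins. camera_params takes no time and is no camera call.
- ctrl.close_job(): hands the job in; it is judged then, once.
The state is a dict: "t": time; "qpos": joint angles; "qvel": joint speeds; "joint_torque": joint torques, N m; "ee_pos": TCP position; "orientation": TCP orientation; "ft_force": force on the tool from outside, world axes, zero at the start; "moment": the same for the moment, N m; "width": finger opening in mm; "grasp_force": force on a finger pad.
Only numpy, scipy, OpenCV 4.12 (cv2) and the standard library are available. Lean on these libraries where they do the work, as an engineer would, in place of code of your own. Each camera call takes 0.05 s, during which the arm holds its last target. There are 200 camera calls.

## Working session

There is one attempt and no reset: what is moved stays moved. The work goes in short steps, Python scripts to look and compute and a shell command to move; the robot and the scene stay as the last step left them, time stands still between calls to the robot, and variables do not carry over. Pictures are saved under pics/ and viewed, at most 10 in all, crops included, and the job is handed in when it is done.

```bash
mkdir -p pics
cat > h.py <<'E'
import numpy as np, cv2
from workcell import ctrl
def img(n,f=None):
    im=ctrl.get_image(n)[:,:,::-1].copy()
    if f: cv2.imwrite('pics/'+f,im)
    return im
def KD(n):
    p=ctrl.camera_params(n); f=192/np.tan(np.radians(p['vfov'])/2)
    return p,f
def unproj(n,uv,z):
    p,f=KD(n); uv=np.atleast_2d(np.array(uv,float)); R=np.array(p['R']);t=np.array(p['t'])
    K=np.array([[f,0,p['cx']],[0,f,p['cy']],[0,0,1.]])
    s=cv2.undistortPoints(uv[:,None],K,np.array([p['k1'],0,0,0.]))[:,0]
    d=np.c_[s,np.ones(len(s))]@R; c=-R.T@t
    return c+d*((z-c[2])/d[:,2])[:,None]
def proj(n,X):
    p,f=KD(n); R=np.array(p['R']);t=np.array(p['t'])
    K=np.array([[f,0,p['cx']],[0,f,p['cy']],[0,0,1.]])
    return cv2.projectPoints(np.atleast_2d(np.array(X,float)),cv2.Rodrigues(R)[0],t,K,np.array([p['k1'],0,0,0.]))[0][:,0]
E
python3 - <<'E'
from h import *
for n in ('scene','top'):
    img(n,n+'0.png'); print(n,ctrl.camera_params(n))
o=ctrl.get_obs(); print(o['t'],o['ee_pos'],o['orientation'],o['ft_force'])
E
```

```text
scene {'vfov': 47.200341623373916, 'cx': 261.89050525712037, 'cy': 191.4831501847862, 'k1': -0.14979428825191604, 'R': array([[ 0.02899485,  0.99955714,  0.00669561],
       [ 0.72622132, -0.01646232, -0.68726384],
       [-0.68684925,  0.0247896 , -0.72637703]]), 't': array([ -22.68989168, -371.63410851, 1444.98965574])}
top {'vfov': 51.83603512636265, 'cx': 257.864846287166, 'cy': 190.55644521477774, 'k1': -0.08282155778637856, 'R': array([[-0.02217373, -0.99961203, -0.01685581],
       [-0.99274645,  0.02400791, -0.11780534],
       [ 0.11816431,  0.01412136, -0.99289364]]), 't': array([ 23.11965837, 615.46328222, 909.92463737])}
0.1 [205.75177684 589.64261626 221.98943735] [-5.24977279e-01 -3.09717031e+00  2.09334574e-03] [-0.17996327 -0.02512505  0.41894294]
```

View pics/top0.png

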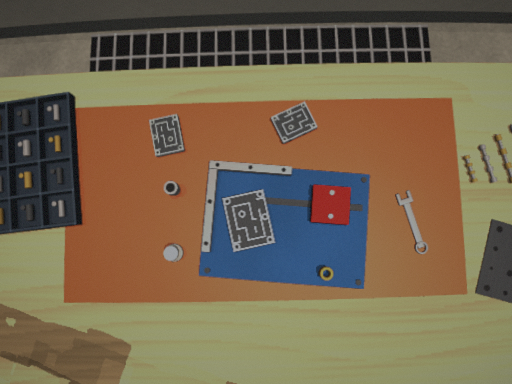

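View pics/scene0.png

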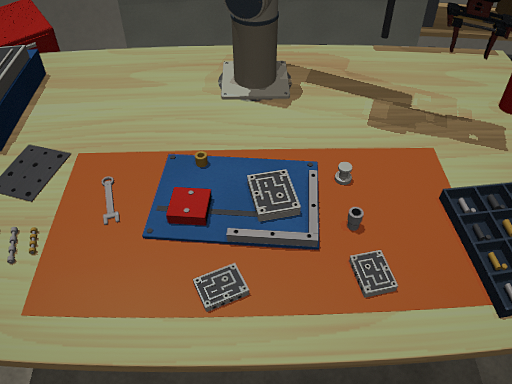

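The top view shows the plate (200–370, 160–288), casting at about (249,220), jaw at (331,204), sleeve at (327,273), far stop along (210–292,167), left stop along (209,165–250). The scene view agrees. The two smaller bodies lie off the plate and are decoys.

```bash
cat > meas.py <<'E'
from h import *
def frame_from_plate(n,im):
    hsv=cv2.cvtColor(im,cv2.COLOR_BGR2HSV)
    blue=cv2.inRange(hsv,(100,110,50),(125,255,255))
    return blue,hsv
def run(n,im,verbose=True):
    blue,hsv=frame_from_plate(n,im)
    b=cv2.morphologyEx(blue,cv2.MORPH_OPEN,np.ones((3,3)))
    c,_=cv2.findContours(b,cv2.RETR_EXTERNAL,cv2.CHAIN_APPROX_NONE)
    c=max(c,key=cv2.contourArea)[:,0]
    hull=np.zeros_like(b); cv2.fillConvexPoly(hull,cv2.convexHull(c),255)
    ap=cv2.approxPolyDP(cv2.convexHull(c),6,True)[:,0]
    print(n,'plate corners',[(tuple(p.tolist()),unproj(n,p,12)[0].round(1)[:2].tolist()) for p in ap])
    red=cv2.inRange(hsv,(0,150,100),(4,255,255))|cv2.inRange(hsv,(172,150,60),(180,255,255))
    red&=hull
    cr=max(cv2.findContours(cv2.morphologyEx(red,cv2.MORPH_CLOSE,np.ones((5,5))),cv2.RETR_EXTERNAL,2)[0],key=cv2.contourArea)[:,0]
    w=unproj(n,cr,42)[:,:2].astype(np.float32); r=cv2.minAreaRect(w); print('jaw',r)
    # casting: bright/grey not blue, bounded by plate region
    grey=cv2.inRange(hsv,(0,0,110),(180,70,255))
    grey=cv2.morphologyEx(grey,cv2.MORPH_CLOSE,np.ones((5,5)))
    cs,_=cv2.findContours(grey,cv2.RETR_EXTERNAL,cv2.CHAIN_APPROX_NONE)
    for q in cs:
        if cv2.contourArea(q)>80:
            q=q[:,0]; m=q.mean(0)
            if hull[int(m[1])-3:int(m[1])+4,int(m[0])-3:int(m[0])+4].any() or verbose:
                w=unproj(n,q,40)[:,:2].astype(np.float32); print(' grey',m.round(),cv2.minAreaRect(w))
    return b,red,grey
if __name__=='__main__':
    out=[]
    for n in ('top','scene'):
        im=img(n); b,r,g=run(n,im); out.append(cv2.resize(np.dstack([b,g,r]),(400,300)))
    cv2.imwrite('pics/masks.png',np.hstack(out))
E
python3 meas.py
```

```text
top plate corners [((368, 181), [635.9, -263.3]), ((362, 287), [379.3, -235.9]), ((200, 274), [419.1, 153.6]), ((218, 171), [670.0, 107.0]), ((299, 169), [670.0, -93.7])]
jaw ((578.7003173828125, -162.57559204101562), (89.71710968017578, 89.2138671875), 84.20807647705078)
 grey [127. 377.] ((187.51856994628906, 324.79840087890625), (34.80138397216797, 38.43721008300781), 0.740429162979126)
 grey [452. 374.] ((185.4394989013672, -437.83935546875), (290.108154296875, 68.53045654296875), 86.37688446044922)
 grey [352. 353.] ((232.37222290039062, -201.72991943359375), (165.1651611328125, 13.701640129089355), 88.10101318359375)
 grey [224. 363.] ((207.13668823242188, 96.47054290771484), (443.0282897949219, 71.91481018066406), 87.10932922363281)
 grey [189. 334.] ((283.6786193847656, 172.37283325195312), (23.017728805541992, 341.0126647949219), 0.007554654497653246)
 grey [290. 323.] ((307.7411804199219, -55.786376953125), (252.86679077148438, 20.455848693847656), 82.40351104736328)
 grey [ 32. 280.] ((411.1921691894531, 565.3345336914062), (24.142822265625, 162.27499389648438), 3.23925423
[... 3867 characters left out ...]
7.] ((209.9847412109375, 326.3636474609375), (42.00885772705078, 75.96620178222656), 41.63056945800781)
 grey [200. 109.] ((123.65010070800781, -188.95428466796875), (350.9669189453125, 992.228271484375), 1.835996389389038)
 grey [401.  57.] ((-92.79320526123047, 511.1408386230469), (42.10483932495117, 205.02984619140625), 2.771117687225342)
 grey [89. 57.] ((-112.41845703125, -590.6858520507812), (330.9634704589844, 110.83174896240234), 88.89227294921875)
 grey [351.  47.] ((-147.6880645751953, 341.8005065917969), (37.307857513427734, 163.5258026123047), 1.6174829006195068)
 grey [12. 55.] ((-151.40142822265625, -869.0081787109375), (255.71054077148438, 133.710205078125), 24.08233070373535)
```

View pics/masks.png

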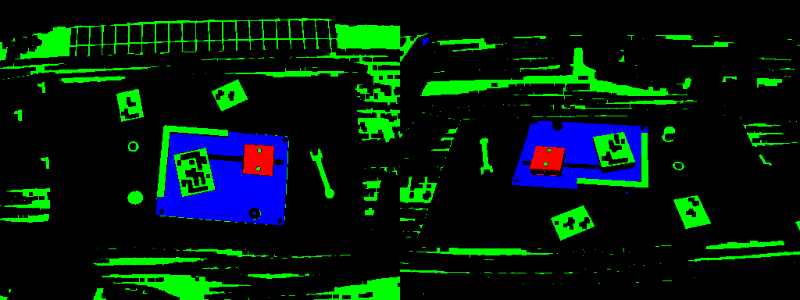

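```bash
cat > where.py <<'E'
from h import *
import sys
from scipy.spatial.transform import Rotation as Ro
O=np.array([550.5,-1.95]); a=np.radians(-5.87); ex=np.array([np.cos(a),np.sin(a)]); ey=np.array([-ex[1],ex[0]])
def fx(p): d=np.asarray(p)[:2]-O; return np.array([d@ex,d@ey])
if __name__=='__main__':
    o=ctrl.get_obs(); R=Ro.from_rotvec(o['orientation']).as_matrix(); p=np.array(o['ee_pos'])
    print('t',round(o['t'],2),'fix',fx(p).round(1),'z',p[2].round(1),'tooly-yaw err deg',np.round(np.degrees(np.arctan2(R[1,1],R[0,1]))-84.13,2),'tilt',R[:,2].round(3),'F',np.round(o['ft_force'],1),'w',o['width'])
    if len(sys.argv)>3:
        g=np.array(list(map(float,sys.argv[1:4]))); w=O+g[0]*ex+g[1]*ey
        print('tool delta',(R.T@(np.r_[w,g[2]]-p)).round(1))
E
python3 -m pendant '{"grip":[0,0,0,0,0,0,0,0,0,0,0,0],"linear":[[0,0,0],[0,0,0],[-16,-29,0],[-16,-29,0],[-16,-29,0],[-16,-29,0],[-16,-29,0],[-16,-29,0],[-16,-29,0],[-16,-29,0],[-16,-29,0],[-16,-29,0]],"angular":[[0,0,-0.117],[0,0,-0.117],[0,0,0],[0,0,0],[0,0,0],[0,0,0],[0,0,0],[0,0,0],[0,0,0],[0,0,0],[0,0,0],[0,0,0]]}'
python3 where.py -118 29 100
```

```text
t: 1.2
ee_pos: [335.9, 283.8, 222.8]
orientation: [0.159, 3.137, 0.0]
ft_force: [0.5, 0.9, -0.3]
width: 43.8
grasp_force: 0.0
t 1.2 fix [-242.7  262.3] z 222.8 tooly-yaw err deg 0.06 tilt [ 0.  0. -1.] F [ 0.5  0.9 -0.3] w 43.82479715849355
tool delta [-124.5 -233.5  122.8]
```

```bash
python3 -m pendant '{"grip":[0,0,0,0,0,0,0,0,0,0,0,0],"linear":[[-15,-28,0],[-15,-28,0],[-15,-28,0],[-15,-28,0],[-15,-28,0],[-15,-28,15],[-15,-28,15],[-10,-20,20],[-5,-8,20],[0,0,20],[0,0,20],[0,0,0]],"angular":[[0,0,0],[0,0,0],[0,0,0],[0,0,0],[0,0,0],[0,0,0],[0,0,0],[0,0,0],[0,0,0],[0,0,0],[0,0,0],[0,0,0]]}'
python3 where.py -118 29 21
```

```text
t: 2.2
ee_pos: [430.0, 49.7, 109.9]
orientation: [-0.161, -3.132, 0.001]
ft_force: [-1.0, 0.0, -0.1]
width: 44.0
grasp_force: 0.0
t 2.2 fix [-125.1   39.1] z 109.9 tooly-yaw err deg -0.01 tilt [-0.006 -0.    -1.   ] F [-1.   0.  -0.1] w 43.99446419522656
tool delta [ -7.6 -10.   88.9]
```

```bash
python3 -m pendant '{"grip":[0,0,0,0,0,0],"linear":[[0,-5,18],[0,0,18],[0,0,18],[0,0,15],[0,0,0],[0,0,0]],"angular":[[0,0,0],[0,0,0],[0,0,0],[0,0,0],[0,0,0],[0,0,0]]}'
python3 where.py -118 29 21
```

```text
t: 2.7
ee_pos: [431.7, 45.5, 44.0]
orientation: [-0.159, -3.137, 0.0]
ft_force: [0.1, 0.4, 0.5]
width: 43.8
grasp_force: 0.0
t 2.7 fix [-123.1   35. ] z 44.0 tooly-yaw err deg 0.06 tilt [-0.001 -0.    -1.   ] F [0.1 0.4 0.5] w 43.802528316493046
tool delta [-5.1 -6.  23. ]
```

```bash
python3 -m pendant '{"grip":[0,0,0,0,0,0,0,0,0,0,0,0],"linear":[[0,-6,8],[0,0,8],[0,0,7],[-5,0,0],[-5,0,0],[-4,0,0],[-4,0,0],[-3,0,0],[-3,0,0],[-3,0,0],[-3,0,0],[-3,0,0]],"angular":[[0,0,0],[0,0,0],[0,0,0],[0,0,0],[0,0,0],[0,0,0],[0,0,0],[0,0,0],[0,0,0],[0,0,0],[0,0,0],[0,0,0]]}'
python3 where.py
python3 -m pendant '{"grip":[0,0,0,0,0,0,0,0,0],"linear":[[-3,0,0],[-3,0,0],[-3,0,0],[-3,0,0],[-3,0,0],[-3,0,0],[-3,0,0],[0,0,0],[0,0,0]],"angular":[[0,0,0],[0,0,0],[0,0,0],[0,0,0],[0,0,0],[0,0,0],[0,0,0],[0,0,0],[0,0,0]]}'
python3 where.py; python3 -c "
from meas import *
run('top',img('top','t1.png'),False)"
```

```text
t: 3.7
ee_pos: [461.3, 36.0, 20.3]
orientation: [-0.159, -3.132, 0.001]
ft_force: [-6.1, 2.3, 3.6]
width: 44.0
grasp_force: 3.0
t 3.7 fix [-92.6  28.7] z 20.3 tooly-yaw err deg 0.06 tilt [-0.006 -0.    -1.   ] F [-6.1  2.3  3.6] w 43.9568073169965
t: 4.45
ee_pos: [483.3, 34.0, 20.4]
orientation: [-0.159, -3.135, 0.0]
ft_force: [-4.8, 1.7, 1.6]
width: 44.1
grasp_force: 2.3
t 4.45 fix [-70.5  28.9] z 20.4 tooly-yaw err deg 0.06 tilt [-0.003 -0.    -1.   ] F [-4.8  1.7  1.6] w 44.10684058712559
top plate corners [((218, 171), [670.0, 107.0]), ((361, 174), [653.8, -246.8]), ((368, 181), [635.9, -263.3]), ((363, 286), [381.6, -238.5]), ((285, 281), [398.5, -51.1]), ((214, 223), [541.6, 118.1])]
jaw ((578.6920166015625, -162.49497985839844), (89.83184814453125, 89.32492065429688), 84.3260269165039)
 grey [239. 236.] ((496.3692932128906, 42.340843200683594), (235.47596740722656, 378.77667236328125), 82.71924591064453)
```

View pics/t1.png

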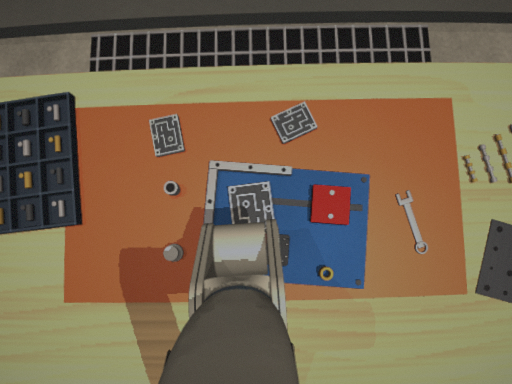

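The casting's far edge runs (229,186) to (271,183). It has turned part of the way, so I keep pushing.

```bash
python3 -m pendant '{"grip":[0,0,0,0,0,0,0,0,0,0,0,0],"linear":[[-3,0,0],[-3,0,0],[-3,0,0],[-3,0,0],[-3,0,0],[-3,0,0],[-3,0,0],[-3,0,0],[-3,0,0],[-3,0,0],[-2,0,0],[0,0,0]],"angular":[[0,0,0],[0,0,0],[0,0,0],[0,0,0],[0,0,0],[0,0,0],[0,0,0],[0,0,0],[0,0,0],[0,0,0],[0,0,0],[0,0,0]]}'
python3 where.py
python3 -m pendant '{"grip":[0,0,0,0,0],"linear":[[-2,0,0],[-2,0,0],[-1,0,0],[-1,0,0],[0,0,0]],"angular":[[0,0,0],[0,0,0],[0,0,0],[0,0,0],[0,0,0]]}'
python3 where.py
```

```text
t: 5.5
ee_pos: [513.2, 30.8, 20.4]
orientation: [-0.159, -3.13, 0.0]
ft_force: [-12.6, 4.3, 8.8]
width: 43.9
grasp_force: 6.3
t 5.5 fix [-40.4  28.8] z 20.4 tooly-yaw err deg 0.07 tilt [-0.007  0.    -1.   ] F [-12.6   4.3   8.8] w 43.94608443445743
t: 5.92
ee_pos: [513.6, 30.6, 20.1]
orientation: [-0.157, -3.12, 0.001]
ft_force: [-27.6, 6.4, 22.4]
width: 44.1
grasp_force: 13.7
t 5.92 fix [-40.   28.6] z 20.1 tooly-yaw err deg 0.12 tilt [-0.018  0.    -1.   ] F [-27.6   6.4  22.4] w 44.0741544579572
```

```bash
python3 -c "
from meas import *
a=img('top')[150:270,180:380]; b=img('scene')[140:260,140:340]
cv2.imwrite('pics/c2.png',cv2.resize(np.hstack([a,b]),(800,240),interpolation=cv2.INTER_CUBIC))"
```

```text
(no output)
```

View pics/c2.png

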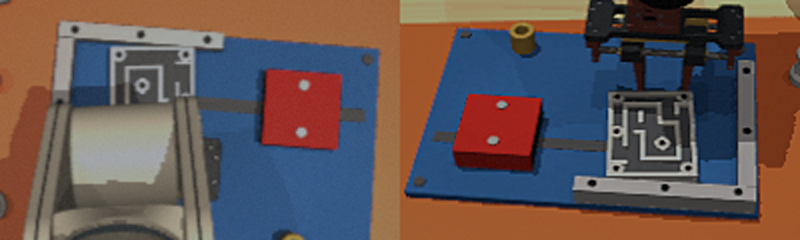

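Run:
```python
from where import *
P=unproj('scene',[(243,186.5),(246,227.5),(286,186.5),(289,227)],40)
print(np.array([fx(p) for p in P]).round(1))
im=img('scene'); cv2.imwrite('pics/c3.png',cv2.resize(im[175:245,220:325],(800,533),interpolation=cv2.INTER_CUBIC))
```

```text
[[-14.4 -37.9]
 [109.7 -18.5]
 [-22.6  64.6]
 [100.9  75.6]]
```

View pics/c3.png

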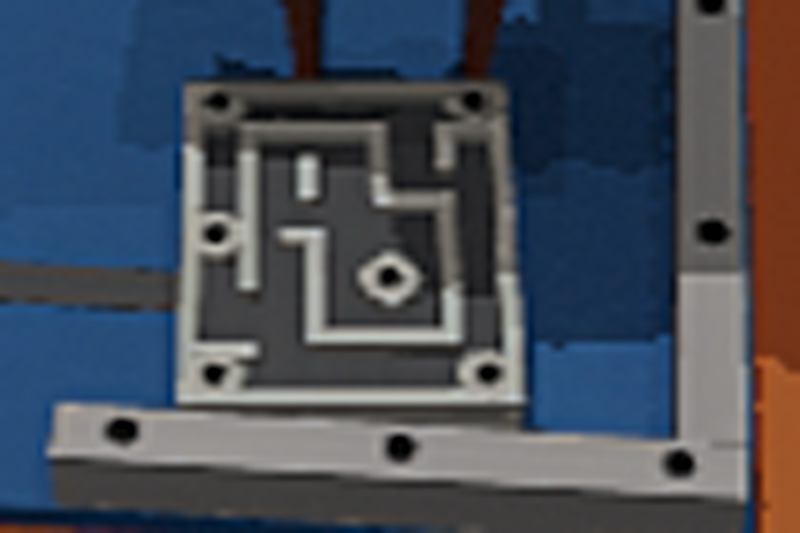

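The casting's far right corner touches the far stop and it is still about 5° askew, wedged by friction. I'll back off. The jaw will meet its near right part first, which turns it the right way, so I square it with the jaw and then seat it against the far stop.

```bash
python3 -m pendant '{"grip":[0,0,0,-1,-1,-1,-1,-1,-1,-1,-1,-1],"linear":[[8,0,0],[12,0,0],[10,0,-20],[0,0,-30],[0,-10,-30],[-5,-25,0],[-10,-30,0],[-10,-30,0],[-10,-30,0],[-10,-30,0],[-10,-30,0],[-10,-30,0]],"angular":[[0,0,0],[0,0,0],[0,0,0],[0,0,0],[0,0,0],[0,0,0],[0,0,0],[0,0,0],[0,0,0],[0,0,0],[0,0,0],[0,0,0]]}'
python3 where.py 45 -228 80
```

```text
t: 7.07
ee_pos: [537.1, -189.9, 101.5]
orientation: [0.16, 3.134, -0.002]
ft_force: [0.9, -0.0, 0.8]
width: 0.1
grasp_force: 0.0
t 7.07 fix [   5.9 -188.3] z 101.5 tooly-yaw err deg 0.01 tilt [ 0.003 -0.001 -1.   ] F [ 0.9 -0.   0.8] w 0.14370105342053263
tool delta [-39.  -39.7  21.6]
```

```bash
python3 -m pendant '{"grip":[-1,-1,-1,-1],"linear":[[-15,-20,0],[-15,-12,0],[0,0,0],[0,0,0]],"angular":[[0,0,0],[0,0,0],[0,0,0],[0,0,0]]}'
python3 where.py 45 -230 24
python3 - <<'E'
from where import *
im=img('top'); hsv=cv2.cvtColor(im,cv2.COLOR_BGR2HSV)
cv2.imwrite('pics/t4.png',im)
import meas; meas.run('top',im,False); meas.run('scene',img('scene'),False)
E
```

```text
t: 7.4
ee_pos: [563.1, -223.4, 101.0]
orientation: [0.162, 3.136, -0.001]
ft_force: [0.1, 0.8, 0.8]
width: 0.5
grasp_force: 0.0
t 7.4 fix [  35.2 -219. ] z 101.0 tooly-yaw err deg -0.04 tilt [ 0.002 -0.001 -1.   ] F [0.1 0.8 0.8] w 0.4517701267870629
tool delta [ -9.7 -11.   77. ]
top plate corners [((218, 171), [670.0, 107.0]), ((358, 217), [547.8, -233.9]), ((357, 287), [379.6, -223.8]), ((200, 274), [419.1, 153.6])]
jaw ((558.81591796875, -160.1798553466797), (88.87092590332031, 49.495094299316406), 84.47737884521484)
 grey [236. 197.] ((574.3670654296875, 37.203155517578125), (199.758056640625, 218.4713592529297), 84.13101196289062)
scene plate corners [((143, 236), [655.5, -264.9]), ((167, 158), [395.1, -241.2]), ((316, 162), [419.8, 152.7]), ((307, 231), [648.8, 106.1]), ((227, 243), [678.2, -74.2])]
jaw ((585.8794555664062, -164.31475830078125), (89.79267883300781, 97.57091522216797), 0.9691295623779297)
 grey [284. 211.] ((577.858642578125, 35.04168701171875), (197.2983856201172, 219.1691131591797), 83.4542236328125)
```

```bash
python3 -m pendant '{"grip":[-1,-1,-1,-1,-1,-1,-1,-1,-1,-1,-1,-1],"linear":[[-10,-11,0],[0,0,0],[0,0,15],[0,0,20],[0,0,20],[0,0,15],[0,0,7],[0,0,0],[0,4,0],[0,4,0],[0,4,0],[0,4,0]],"angular":[[0,0,0],[0,0,0],[0,0,0],[0,0,0],[0,0,0],[0,0,0],[0,0,0],[0,0,0],[0,0,0],[0,0,0],[0,0,0],[0,0,0]]}'
python3 where.py 45 -150 24
```

```text
t: 8.5
ee_pos: [573.3, -218.0, 24.7]
orientation: [0.16, 3.136, -0.001]
ft_force: [-1.0, 0.1, -0.3]
width: 0.6
grasp_force: 0.0
t 8.5 fix [  44.8 -212.6] z 24.7 tooly-yaw err deg 0.04 tilt [ 0.002 -0.001 -1.   ] F [-1.   0.1 -0.3] w 0.6194239755394789
tool delta [-0.3 62.6  0.7]
```

```bash
python3 -m pendant '{"grip":[-1,-1,-1,-1,-1,-1,-1,-1,-1,-1,-1,-1],"linear":[[0,4,0],[0,5,0],[0,5,0],[0,5,0],[0,5,0],[0,5,0],[0,5,0],[0,5,0],[0,5,0],[0,5,0],[0,5,0],[0,4,0]],"angular":[[0,0,0],[0,0,0],[0,0,0],[0,0,0],[0,0,0],[0,0,0],[0,0,0],[0,0,0],[0,0,0],[0,0,0],[0,0,0],[0,0,0]]}'
python3 where.py 45 -86 24
python3 -m pendant '{"grip":[-1,-1,-1,-1,-1,-1,-1,-1,-1,-1,-1,-1],"linear":[[0,3,0],[0,3,0],[0,3,0],[0,3,0],[0,3,0],[0,3,0],[0,3,0],[0,3,0],[0,3,0],[0,3,0],[0,3,0],[0,3,0]],"angular":[[0,0,0],[0,0,0],[0,0,0],[0,0,0],[0,0,0],[0,0,0],[0,0,0],[0,0,0],[0,0,0],[0,0,0],[0,0,0],[0,0,0]]}'
python3 where.py 45 -86 24
```

```text
t: 9.5
ee_pos: [578.9, -160.1, 23.7]
orientation: [0.16, 3.137, -0.0]
ft_force: [1.9, -4.0, 3.6]
width: 0.6
grasp_force: 2.2
t 9.5 fix [  44.4 -154.4] z 23.7 tooly-yaw err deg 0.05 tilt [ 0. -0. -1.] F [ 1.9 -4.   3.6] w 0.5975168448812941
tool delta [-0.7 68.4 -0.3]
t: 10.5
ee_pos: [582.4, -125.5, 23.7]
orientation: [0.16, 3.137, -0.002]
ft_force: [1.2, -11.1, 1.6]
width: 0.9
grasp_force: 4.8
t 10.5 fix [  44.3 -119.7] z 23.7 tooly-yaw err deg 0.05 tilt [ 0.    -0.001 -1.   ] F [  1.2 -11.1   1.6] w 0.867220838807718
tool delta [-0.7 33.6 -0.4]
```

```bash
python3 -m pendant '{"grip":[-1,-1,-1,-1,-1,-1,-1,-1,-1,-1,-1,-1],"linear":[[0,3,0],[0,3,0],[0,3,0],[0,3,0],[0,3,0],[0,3,0],[0,3,0],[0,2,0],[0,2,0],[0,2,0],[0,0,0],[0,0,0]],"angular":[[0,0,0],[0,0,0],[0,0,0],[0,0,0],[0,0,0],[0,0,0],[0,0,0],[0,0,0],[0,0,0],[0,0,0],[0,0,0],[0,0,0]]}'
python3 where.py 45 -86 24
python3 -c "
from h import *
b=img('scene')
cv2.imwrite('pics/c5.png',cv2.resize(b[160:250,190:325],(800,533),interpolation=cv2.INTER_CUBIC))"
```

```text
t: 11.5
ee_pos: [585.1, -98.5, 23.7]
orientation: [0.16, 3.137, -0.001]
ft_force: [2.3, -7.2, 3.2]
width: 0.7
grasp_force: 3.6
t 11.5 fix [ 44.3 -92.5] z 23.7 tooly-yaw err deg 0.04 tilt [ 0.    -0.001 -1.   ] F [ 2.3 -7.2  3.2] w 0.6696712150121584
tool delta [-0.7  6.5 -0.3]
```

View pics/c5.png

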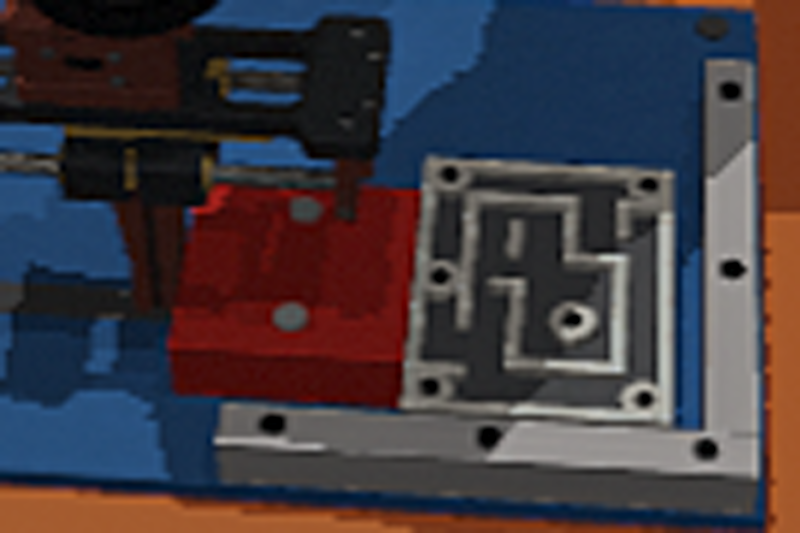

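The casting is now square with the jaw, a few mm short of the left stop, and has a small gap to the far stop. I push a little further, then seat it against the far stop.

```bash
python3 -m pendant '{"grip":[-1,-1,-1,-1,-1,-1,-1,-1,-1,-1,-1,-1],"linear":[[0,2,0],[0,2,0],[0,2,0],[0,1,0],[0,0,0],[0,-10,0],[0,-10,-5],[0,0,-25],[0,0,-25],[0,0,-25],[20,10,0],[25,25,0]],"angular":[[0,0,0],[0,0,0],[0,0,0],[0,0,0],[0,0,0],[0,0,0],[0,0,0],[0,0,0],[0,0,0],[0,0,0],[0,0,0],[0,0,0]]}'
python3 where.py -55 70 100
```

```text
t: 12.55
ee_pos: [543.7, -73.5, 105.3]
orientation: [0.164, 3.134, -0.0]
ft_force: [0.3, 1.2, -0.2]
width: 0.4
grasp_force: 0.0
t 12.55 fix [  0.6 -71.9] z 105.3 tooly-yaw err deg -0.13 tilt [ 0.004 -0.    -1.   ] F [ 0.3  1.2 -0.2] w 0.38905945662965385
tool delta [ 55.9 141.7   5.1]
```

```bash
python3 -m pendant '{"grip":[-1,0,0,0,0,0,0,0,0],"linear":[[20,20,0],[15,25,0],[10,30,0],[5,30,0],[0,20,0],[0,0,0],[0,0,0],[0,0,0],[0,0,0]],"angular":[[0,0,0],[0,0,0],[0,0,0],[0,0,0],[0,0,0],[0,0,0],[0,0,0],[0,0,0],[0,0,0]]}'
python3 where.py -58 67 21
python3 - <<'E'
import meas; from where import *
im=img('scene'); cv2.imwrite('pics/c6.png',cv2.resize(im[160:250,190:325],(800,533),interpolation=cv2.INTER_CUBIC))
E
```

```text
t: 13.3
ee_pos: [505.0, 56.8, 103.5]
orientation: [-0.162, -3.136, 0.0]
ft_force: [-0.5, -0.2, 0.0]
width: 43.4
grasp_force: 0.0
t 13.3 fix [-51.3  53.8] z 103.5 tooly-yaw err deg -0.03 tilt [-0.001 -0.    -1.   ] F [-0.5 -0.2  0. ] w 43.39556534438199
tool delta [ 6.7 13.2 82.5]
```

View pics/c6.png

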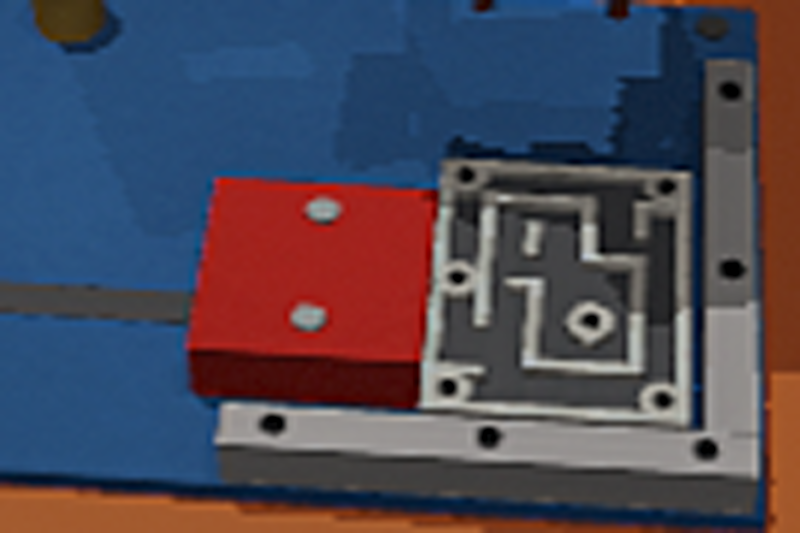

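The gap to the left stop is about 4 mm (columns 690–703) and the casting is square. Next is the push in x.

```bash
python3 -m pendant '{"grip":[0,0,0,0,0,0,0,0,0,0,0,0],"linear":[[7,13,0],[0,0,0],[0,0,20],[0,0,20],[0,0,20],[0,0,15],[0,0,7],[0,0,0],[-5,0,0],[-4,0,0],[-3,0,0],[-2,0,0]],"angular":[[0,0,0],[0,0,0],[0,0,0],[0,0,0],[0,0,0],[0,0,0],[0,0,0],[0,0,0],[0,0,0],[0,0,0],[0,0,0],[0,0,0]]}'
python3 where.py -30 67 21
python3 -m pendant '{"grip":[0,0,0,0,0,0],"linear":[[-2,0,0],[-2,0,0],[-2,0,0],[-2,0,0],[0,0,0],[0,0,0]],"angular":[[0,0,0],[0,0,0],[0,0,0],[0,0,0],[0,0,0],[0,0,0]]}'
python3 where.py -30 67 21
```

```text
t: 14.35
ee_pos: [515.2, 70.1, 22.6]
orientation: [0.16, 3.135, 0.001]
ft_force: [0.7, -0.8, -0.6]
width: 43.7
grasp_force: 0.0
t 14.35 fix [-42.5  68.1] z 22.6 tooly-yaw err deg 0.03 tilt [ 0.002  0.    -1.   ] F [ 0.7 -0.8 -0.6] w 43.65250894751603
tool delta [-12.5  -1.1   1.7]
t: 14.85
ee_pos: [521.7, 69.3, 21.7]
orientation: [-0.16, -3.137, -0.0]
ft_force: [-0.6, 0.3, -0.0]
width: 44.0
grasp_force: 0.0
t 14.85 fix [-36.   67.9] z 21.7 tooly-yaw err deg 0.04 tilt [-0.  0. -1.] F [-0.6  0.3 -0. ] w 44.040442709876025
tool delta [-6.  -0.9  0.7]
```

```bash
python3 -m pendant '{"grip":[0,0,0,0,0,0],"linear":[[-2,0,0],[-2,0,0],[-1,0,0],[-1,0,0],[-1,0,0],[0,0,0]],"angular":[[0,0,0],[0,0,0],[0,0,0],[0,0,0],[0,0,0],[0,0,0]]}'
python3 where.py
python3 -m pendant '{"grip":[0,0,0,0,0,0],"linear":[[-1,0,0],[-1,0,0],[-1,0,0],[-1,0,0],[0,0,0],[0,0,0]],"angular":[[0,0,0],[0,0,0],[0,0,0],[0,0,0],[0,0,0],[0,0,0]]}'
python3 where.py
```

```text
t: 15.35
ee_pos: [524.3, 68.7, 21.2]
orientation: [-0.16, -3.129, 0.001]
ft_force: [-11.3, 3.1, 9.9]
width: 43.9
grasp_force: 6.0
t 15.35 fix [-33.3  67.6] z 21.2 tooly-yaw err deg 0.02 tilt [-0.009 -0.    -1.   ] F [-11.3   3.1   9.9] w 43.91956685277939
t: 15.85
ee_pos: [524.2, 68.5, 20.8]
orientation: [-0.159, -3.121, 0.002]
ft_force: [-21.7, 5.9, 19.7]
width: 44.2
grasp_force: 11.4
t 15.85 fix [-33.4  67.4] z 20.8 tooly-yaw err deg 0.02 tilt [-0.016 -0.    -1.   ] F [-21.7   5.9  19.7] w 44.245246507381545
```

```bash
python3 -m pendant '{"grip":[0,0,0,0,0,0,-1,-1,-1,-1,-1,-1],"linear":[[6,0,0],[12,0,0],[10,0,-10],[0,0,-25],[0,0,-25],[0,-10,-25],[-5,-25,0],[-15,-30,0],[-20,-30,0],[-20,-30,0],[-20,-30,0],[-15,-20,0]],"angular":[[0,0,0],[0,0,0],[0,0,0],[0,0,0],[0,0,0],[0,0,0],[0,0,0],[0,0,0],[0,0,0],[0,0,0],[0,0,0],[0,0,0]]}'
python3 -m pendant '{"grip":[-1,-1,-1],"linear":[[0,0,0],[0,0,0],[0,0,0]],"angular":[[0,0,0],[0,0,0],[0,0,0]]}'
python3 where.py 45 -113 24
python3 - <<'E'
from h import *
b=img('scene'); cv2.imwrite('pics/c7.png',cv2.resize(b[160:250,190:325],(800,533),interpolation=cv2.INTER_CUBIC))
E
```

```text
t: 16.85
ee_pos: [582.9, -115.6, 107.0]
orientation: [0.161, 3.136, -0.001]
ft_force: [0.1, 0.2, 0.5]
width: 7.6
grasp_force: 0.0
t: 17.1
ee_pos: [580.7, -112.3, 106.3]
orientation: [-0.16, -3.136, -0.001]
ft_force: [0.5, -0.2, -0.2]
width: 0.4
grasp_force: 0.0
t 17.1 fix [  41.3 -106.6] z 106.3 tooly-yaw err deg 0.02 tilt [-0.001  0.    -1.   ] F [ 0.5 -0.2 -0.2] w 0.35909274264144053
tool delta [-3.8 -6.4 82.3]
```

```bash
python3 -m pendant '{"grip":[-1,-1,-1,-1,-1,-1,-1,-1,-1,-1,-1,-1],"linear":[[-4,-7,0],[0,0,10],[0,0,20],[0,0,20],[0,0,20],[0,0,12],[0,0,0],[0,5,0],[0,5,0],[0,5,0],[0,4,0],[0,3,0]],"angular":[[0,0,0],[0,0,0],[0,0,0],[0,0,0],[0,0,0],[0,0,0],[0,0,0],[0,0,0],[0,0,0],[0,0,0],[0,0,0],[0,0,0]]}'
python3 where.py
python3 -m pendant '{"grip":[-1,-1,-1,-1,-1,-1],"linear":[[0,2,0],[0,2,0],[0,2,0],[0,1,0],[0,1,0],[0,0,0]],"angular":[[0,0,0],[0,0,0],[0,0,0],[0,0,0],[0,0,0],[0,0,0]]}'
python3 where.py
```

```text
t: 18.15
ee_pos: [587.6, -97.5, 25.6]
orientation: [0.159, 3.136, -0.0]
ft_force: [0.0, -0.8, -0.0]
width: 0.1
grasp_force: 0.0
t 18.15 fix [ 46.6 -91.3] z 25.6 tooly-yaw err deg 0.07 tilt [ 0.001 -0.    -1.   ] F [ 0.  -0.8 -0. ] w 0.0729104706532407
t: 18.65
ee_pos: [587.7, -91.4, 24.9]
orientation: [0.159, 3.137, -0.002]
ft_force: [-1.6, -6.3, 2.0]
width: 0.3
grasp_force: 3.2
t 18.65 fix [ 46.2 -85.2] z 24.9 tooly-yaw err deg 0.06 tilt [ 0.    -0.001 -1.   ] F [-1.6 -6.3  2. ] w 0.27745271582061787
```

```bash
python3 -m pendant '{"grip":[-1,-1,-1,-1,-1,-1],"linear":[[0,1,0],[0,1,0],[0,1,0],[0,1,0],[0,1,0],[0,0,0]],"angular":[[0,0,0],[0,0,0],[0,0,0],[0,0,0],[0,0,0],[0,0,0]]}'
python3 where.py
python3 -m pendant '{"grip":[-1,-1,-1,-1,-1,-1],"linear":[[0,1,0],[0,1,0],[0,1,0],[0,1,0],[0,0,0],[0,0,0]],"angular":[[0,0,0],[0,0,0],[0,0,0],[0,0,0],[0,0,0],[0,0,0]]}'
python3 where.py
```

```text
t: 19.15
ee_pos: [588.2, -86.8, 24.9]
orientation: [0.16, 3.137, -0.003]
ft_force: [-0.7, -8.9, 0.9]
width: 0.3
grasp_force: 4.1
t 19.15 fix [ 46.2 -80.5] z 24.9 tooly-yaw err deg 0.05 tilt [ 0.    -0.002 -1.   ] F [-0.7 -8.9  0.9] w 0.2891793661045031
t: 19.65
ee_pos: [588.4, -85.3, 24.9]
orientation: [0.159, 3.137, -0.007]
ft_force: [-4.2, -21.9, 2.1]
width: 0.1
grasp_force: 11.1
t 19.65 fix [ 46.2 -79. ] z 24.9 tooly-yaw err deg 0.08 tilt [-0.    -0.004 -1.   ] F [ -4.2 -21.9   2.1] w 0.11727222955818065
```

```bash
python3 -m pendant '{"grip":[-1,-1,-1,-1,-1,-1,-1,-1,-1,-1,-1,-1],"linear":[[0,1,0],[0,1,0],[0,0,0],[0,-5,0],[0,-12,0],[0,-5,-15],[0,0,-25],[0,0,-25],[0,0,-25],[20,0,-10],[30,0,0],[30,0,0]],"angular":[[0,0,0],[0,0,0],[0,0,0],[0,0,0],[0,0,0],[0,0,0],[0,0,0],[0,0,0],[0,0,0],[0,0,0],[0,0,0],[0,0,0]]}'
python3 -m pendant '{"grip":[-1,-1,-1,-1,-1],"linear":[[30,0,0],[25,-20,0],[10,-30,0],[0,-30,0],[0,0,0]],"angular":[[0,0,0],[0,0,0],[0,0,0],[0,0,0],[0,0,0]]}'
python3 - <<'E'
from where import *
import meas
for n in ('top','scene'):
    im=img(n); meas.run(n,im,False)
    s=im[150:260,185:385] if n=='top' else im[160:250,190:325]
    cv2.imwrite('pics/f_%s.png'%n,cv2.resize(s,(800,440 if n=='top' else 533),interpolation=cv2.INTER_CUBIC))
E
```

```text
t: 20.65
ee_pos: [507.2, -93.3, 125.7]
orientation: [0.159, 3.135, -0.0]
ft_force: [-0.2, 0.4, -0.3]
width: 0.5
grasp_force: 0.0
t: 21.07
ee_pos: [433.9, -169.4, 125.2]
orientation: [0.163, 3.136, -0.002]
ft_force: [0.2, 0.2, -0.8]
width: 0.7
grasp_force: 0.0
top plate corners [((368, 181), [635.9, -263.3]), ((365, 239), [494.0, -248.5]), ((306, 283), [392.5, -101.4]), ((200, 274), [419.1, 153.6]), ((213, 224), [539.2, 120.6]), ((259, 174), [659.9, 5.5]), ((296, 169), [670.1, -86.3])]
jaw ((592.1227416992188, -30.964447021484375), (87.86454010009766, 89.54371643066406), 83.88629913330078)
 grey [236. 197.] ((574.0687866210938, 37.23381805419922), (199.758056640625, 219.07110595703125), 84.13101196289062)
scene plate corners [((143, 236), [655.5, -264.9]), ((167, 158), [395.1, -241.2]), ((316, 162), [419.8, 152.7]), ((308, 188), [514.0, 121.9]), ((226, 241), [672.7, -76.6])]
jaw ((600.2112426757812, -33.07240295410156), (89.02788543701172, 104.75350952148438), 84.38642883300781)
```

View pics/f_top.png

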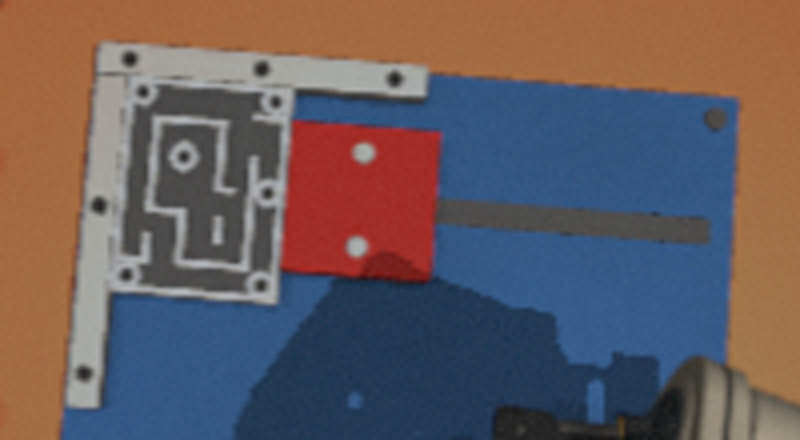

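View pics/f_scene.png

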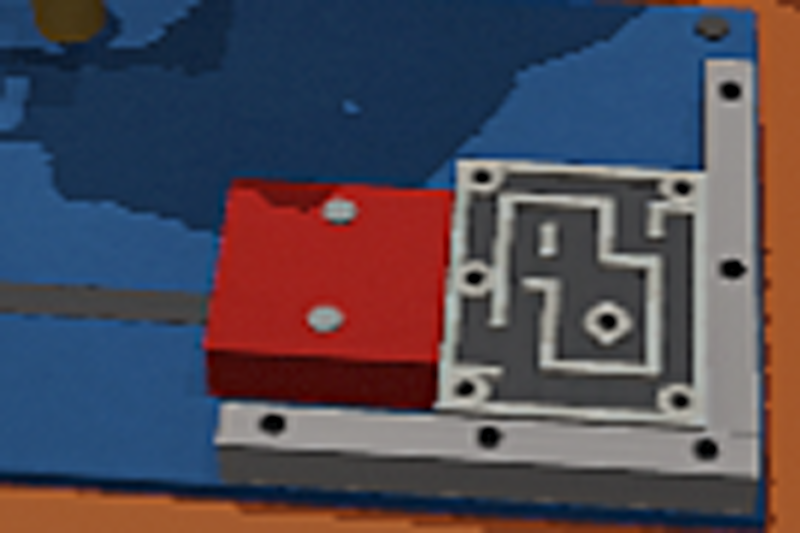

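Run:
```python
from where import *
import where
for n in ('top','scene'):
    im=img(n); hsv=cv2.cvtColor(im,cv2.COLOR_BGR2HSV)
    g=cv2.morphologyEx(cv2.inRange(hsv,(0,0,110),(180,70,255)),cv2.MORPH_CLOSE,np.ones((5,5)))
    q=[c for c in cv2.findContours(g,0,1)[0] if cv2.pointPolygonTest(c,tuple(map(float,proj(n,[[600,55,40]])[0])),True)>-30 and cv2.contourArea(c)>500]
    q=max(q,key=cv2.contourArea)[:,0].astype(float)
    w37=unproj(n,q,37)[:,:2]; r=cv2.minAreaRect(w37.astype(np.float32)); print(n,r)
    O=np.array(r[0])-20*ex-40*ey
    f=(unproj(n,q,40)[:,:2]-O)@np.c_[ex,ey]
    m=(f[:,1]>25)&(f[:,1]<105)&(f[:,0]<0)&(f[:,0]>-45)
    k=np.polyfit(f[m,1],f[m,0],1); print(' near edge x at y=70:',np.polyval(k,70).round(2),'slope',k[0].round(4),m.sum())
    s=(f[:,0]>-12)&(f[:,0]<85)&(f[:,1]<35)&(f[:,1]>5)
    if s.sum()>5:
        k=np.polyfit(f[s,0],f[s,1],1); print(' right edge y at 45',np.polyval(k,45).round(2),'slope',k[0].round(4),s.sum())
```

```text
top ((574.277587890625, 37.367530822753906), (200.30177307128906, 219.84034729003906), 84.10232543945312)
 near edge x at y=70: -18.62 slope 0.0035 34
 right edge y at 45 20.0 slope 0.0019 41
scene ((574.8450317382812, 34.812660217285156), (199.5838165283203, 218.74147033691406), 84.11502838134766)
 near edge x at y=70: -19.17 slope -0.0071 34
 right edge y at 45 20.96 slope -0.0026 32
```

Both views put the casting within about 1 mm of home and square, and the jaw has travelled about 145 mm.

```bash
python3 -c "
from workcell import ctrl
print(ctrl.close_job())"
```

```text
the job is handed in; nothing more can be done
None
```

The job is handed in: both cameras put the valve body within about 1.5 mm of home against both stops and square within 0.01 rad, with the jaw snug at about 145 mm of travel; nothing touched the bystanders that I saw, though I did not re-measure them, and no verdict came back.

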